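Third hand: hold a suture-practice cassette against the sprung jaw

TASK

Pick up the suture-practice cassette and lay it flat in the bed of the metal holder, lengthwise between the two side rails and still clear of the sprung end jaw. Then slide it along the bed against the jaw and keep a steady push of about 10 N, without ever running the jaw to the end of its travel, so that the trainee can tighten the two thumbscrews: finish while still holding it there, flat and square, without letting go. Leave the bottle, specimen cup, tape roll and haemostat as they are.

Things in the scene. Friction and masses are not known exactly. Their poses are not given: they have to be found in the camera images.
- cassette_center (a point): centre (half-way up) of the loose cassette: a stiff white plastic tray with a skin-coloured practice skin bonded into its top, a rigid block 120 mm long (its x), 64 mm wide (its y) and 30 mm high (z up), 0.17 to 0.35 kg. Its centre is 15 mm above its underside; the two ends are alike. The side walls below the practice skin are flat and upright to 28 mm above its underside.
- bed (a point): point on the bed of the fixed aluminium holder, on its centre line, 12 mm above the desk; x points along the bed to the jaw, y across, z up. The bed runs from x = -100 mm to the jaw. Side rails run from x = -95 to +30 mm, inner faces at y = -35 and +35 mm (3 mm play each side of the cassette), lips flaring out to 42 mm, 10 mm above the bed.
- holder: the whole fixed holder, x from -100 to 135 mm, 130 mm wide; origin on the desk 12 mm under bed, same axes. At x = 46 to 60 mm a clamp lug stands at y = 40 to 53 mm on either side, 23 mm above the bed, with a black thumbscrew whose head reaches y = 72 mm. Behind the jaw a fixed end block and two spring barrels reach x = 131 mm, 25 mm above the bed.
- jaw_face (a point): centre of the rubber face of the sprung jaw, 13 mm above the bed, moving with the jaw; its x is the pushing direction. The face is 56 mm wide and 20 mm high. With the jaw at rest it is 64 mm along x from bed.
- jaw (a joint): how far the jaw is pushed back, in m: 0 at rest, 0.012 at the end of its travel. It slides on two spring-loaded guide rods, 1.5 N for each mm (10 N at 6.7 mm), and springs back when let go.
- bottle: white disinfectant bottle with a blue cap, 66 mm across, 190 mm high; origin at the centre of its underside. Bystander.
- cup: clear specimen cup with a red lid, 62 mm across, 68 mm high; origin at the centre of its underside. Bystander.
- tape: roll of white tape lying flat, 52 mm across, 25 mm high; origin at the centre of its underside. Bystander.
- haemostat: steel haemostat (scissor-like clamp) lying flat, 145 mm long, 7 mm high; origin on the desk near its pivot. Bystander.
Not all that is in view belongs to the job. What is shaped like the part that bears cassette_center but green or orange is not meant.

How it is judged:
By the outcome, as a careful person would: the job done as asked, in the order asked, and still so for the second after the job is handed in, while the arm keeps its last pose, push and grip.
It also fails if it takes over 51 s, if anything falls off the work surface, if the arm or the gripper's body presses on something with over 40 N, if the wrist force passes 120 N, or if a joint passes its speed limit or range.

ROBOT

A 7-joint arm with a two-finger parallel gripper is mounted at the origin on the work surface. World frame = base frame: x ahead of the robot, y to its left, z up, the work surface at z = 0. Lengths are in m, angles in rad, forces in N, time in s.
With the tool pointing down it reaches from about 0.425 to 0.875 m from the base axis. Payload 4.7 kg.
Tool frame: the origin (TCP) lies midway between the tips of the shut fingers; the grasp point (between the pads) lies 19 mm behind it; z points along the fingers, y is the line along which they close (so a half turn about z gives the same grasp; the last joint's range is limited). The gripper opens to 87 mm and grips with 3 to 60 N. Pads are 19 mm wide; open, the fingers measure 117 mm over their backs; the gripper's body (75 mm by 190 mm) begins 51 mm behind the grasp point.
Start: joints at [-1.098, 0.321, -0.07, 1.45, 0.023, 1.371, -0.057], TCP at [0.288, 0.583, 0.202] pointing down, gripper open.
Joint ranges: [-2.86, 2.86], [-0.3, 2.09], [-1.38, 1.24], [0.06, 2.45], [-1.56, 4.7], [0.09, 2.05], [-2.69, 2.69]. Speed limits (rad/s): [2.57, 2.57, 3.14, 3.14, 3.14, 3.14, 3.14].

INTERFACE

Orientations are given as a 3x3 rotation matrix whose columns are the frame's x, y, z axes.
In Python, from workcell import arm gives the robot as it stands. Calls block until the motion is done:
- arm.move_pose(position, orientation): joint-space move of the TCP to a pose.
- arm.servo_line(position, frame=None, max_speed=0.15): straight line of the TCP; frame=None keeps the orientation; max_speed is the mean speed in m/s.
- arm.set_joints(angles): joint-space move.
- arm.ungrasp() and arm.grasp(grasp_force=None): open the fingers fully, or close them until they stop; grasp_force is the grip in N (None keeps the last).
- arm.sleep(seconds).
- arm.solve_ik(position, orientation): joint angles nearest the present ones, or None.
- arm.capture(name): name is "scene" or "side" or "wrist"; returns (picture, depth): 384x512x3 uint8, red, green, blue; 384x512 float32, m along the optical axis (not along the pixel's ray), 0 where there is no reading.
- arm.camera_info(name): a dict with "K" (3x3 intrinsics, pixels), "cam_to_world" (4x4, takes a point from camera to world coordinates). Camera axes: x right, y down, z forward; pixel columns grow to the right and rows downward; lengths in m; the calibration is good to about 2 mm. A picture is of the moment at which its call begins: read the wrist's pose just before it. camera_info takes no time and is no camera call; for the wrist camera it gives the pose at the moment of the call.
A pose or a line that the arm cannot do raises arm.Unreachable and nothing moves.
- arm.close_job(): hands the job in; it is judged then, once.
Readings, each from a call of its own:
- arm.read_time(): time.
- arm.read_q(): joint angles.
- arm.read_dq(): joint speeds.
- arm.read_joint_efforts(): joint torques, N m.
- arm.read_position(): TCP position.
- arm.read_orientation(): TCP orientation.
- arm.read_contact_force(): force on the tool from outside, world axes, zero at the start.
- arm.read_torque(): the same for the moment, N m.
- arm.read_opening(): finger opening in m.
- arm.read_gripper_force(): force on a finger pad.
Only numpy, scipy, OpenCV 4.12 (cv2) and the standard library are available. Lean on these libraries where they do the work, as an engineer would, in place of code of your own. Each camera call takes 0.05 s, during which the arm holds its last target. There are 200 camera calls.

## Working session

There is one attempt and no reset: what is moved stays moved. The work goes in short steps, each a Python script; the robot and the scene stay as the last script left them, time stands still between calls to the robot, and variables do not carry over. Pictures are saved under pics/ and viewed, at most 10 in all, crops included, and the job is handed in when it is done.

```bash
ls; mkdir -p pics; python3 - <<'E'
from workcell import arm
import numpy as np, cv2
ims=[]
for n in ("scene","side"):
    p,d=arm.capture(n); i=arm.camera_info(n)
    np.savez(f"{n}0.npz",p=p,d=d,K=i["K"],T=i["cam_to_world"])
    cv2.imwrite(f"pics/{n}0.png",p[:,:,::-1]); print(n,np.round(i["K"],1).tolist(),np.round(i["cam_to_world"],3).tolist())
print(arm.read_time(),arm.read_orientation().round(3) if hasattr(arm.read_orientation(),'round') else arm.read_orientation())
E
```

```text
pics
scene [[375.2, 0.0, 253.5], [0.0, 375.2, 185.7], [0.0, 0.0, 1.0]] [[-0.816, 0.459, -0.352, 1.057], [0.579, 0.651, -0.492, 0.641], [0.003, -0.605, -0.796, 1.101], [0.0, 0.0, 0.0, 1.0]]
side [[491.8, 0.0, 256.4], [0.0, 491.8, 180.8], [0.0, 0.0, 1.0]] [[-0.988, -0.114, 0.099, 0.436], [-0.151, 0.714, -0.684, 1.145], [0.007, -0.691, -0.723, 1.258], [0.0, 0.0, 0.0, 1.0]]
0.1 [[-0.897  0.443 -0.001]
 [ 0.443  0.897 -0.002]
 [-0.    -0.002 -1.   ]]
```

View pics/scene0.png

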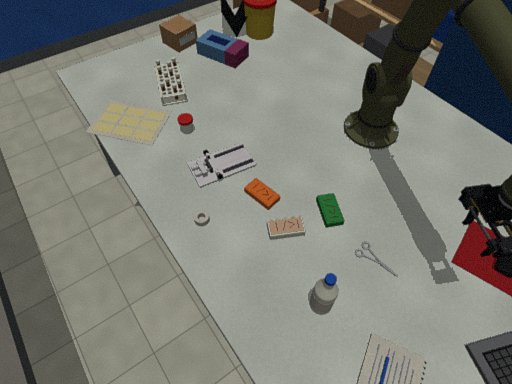

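View pics/side0.png

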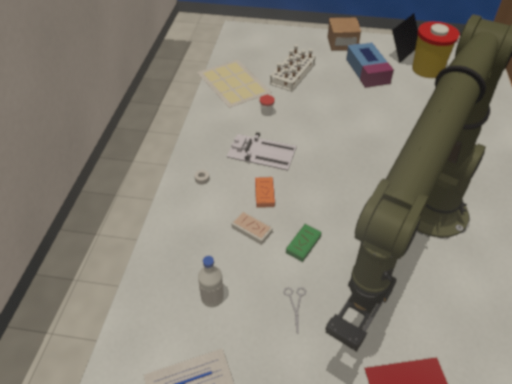

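Scene view: the cassette (white/skin) is at about (286,227), with the orange decoy at (262,193) and the green one at (330,209). The holder is at about (222,163), its jaw end to the left near (205,165). The bottle is at (325,290), cup (185,120), tape (202,218) and haemostat (375,258).

```bash
cat > h.py <<'E'
import numpy as np, cv2
def ray(px,K,T,z):
    px=np.atleast_2d(np.asarray(px,float))
    d=np.c_[(px-[K[0,2],K[1,2]])/[K[0,0],K[1,1]],np.ones(len(px))]@T[:3,:3].T
    o=T[:3,3]; return o+d*((z-o[2])/d[:,2])[:,None]
def down(a):  # tool pointing down, tool x at world yaw a
    c,s=np.cos(a),np.sin(a); return np.array([[c,s,0],[s,-c,0],[0,0,-1.]])
def shot(arm,name,out):
    i=arm.camera_info(name); p,d=arm.capture(name)
    np.savez(out+".npz",p=p,d=d,K=i["K"],T=i["cam_to_world"]); cv2.imwrite(f"pics/{out}.png",p[:,:,::-1])
    return p,d,np.array(i["K"]),np.array(i["cam_to_world"])
E
python3 - <<'E'
from h import *
from workcell import arm
s=np.load("scene0.npz")
for n,px,z in [("cas",(286,225),.03),("orange",(262,192),.03),("green",(330,209),.03),("holder",(222,163),.015),("hjaw",(200,170),.03),("hopen",(250,157),.015),("tape",(202,218),.02),("cup",(185,120),.068),("bottle",(331,279),.19),("haem",(375,258),0)]:
    print(n,ray(px,s["K"],s["T"],z)[0].round(3))
T=np.array(arm.camera_info("wrist")["cam_to_world"]);R=arm.read_orientation();p=arm.read_position()
print("cam in tool",(R.T@(T[:3,3]-p)).round(3),(R.T@T[:3,:3]).round(3).tolist(),np.round(arm.camera_info("wrist")["K"],0).tolist())
E
```

```text
cas [0.589 0.175 0.03 ]
orange [0.574 0.019 0.03 ]
green [0.426 0.212 0.03 ]
holder [ 0.611 -0.188  0.015]
hjaw [ 0.702 -0.195  0.03 ]
hopen [ 0.507 -0.152  0.015]
tape [ 0.801 -0.016  0.02 ]
cup [ 0.632 -0.423  0.068]
bottle [0.665 0.438 0.19 ]
haem [0.419 0.424 0.   ]
cam in tool [ 0.073 -0.001 -0.181] [[-0.0, -0.965, -0.262], [1.0, -0.0, 0.001], [-0.001, -0.262, 0.965]] [[308.0, 0.0, 254.0], [0.0, 308.0, 193.0], [0.0, 0.0, 1.0]]
```

```bash
python3 - <<'E'
from h import *
from workcell import arm
def look(c,yaw,z,out):
    R=down(yaw); t=np.array([*c,z])-0.06*R[:,0]
    arm.move_pose(t,R); arm.sleep(0.2); shot(arm,"wrist",out)
look((.589,.175),2.9,.20,"w_cas"); print(arm.read_time(),arm.read_q())
look((.615,-.18),2.94,.24,"w_hold"); print(arm.read_time(),arm.read_q())
E
```

```text
2.35 [-0.47359054  0.3593232   0.24958133  1.41757212 -0.08886541  1.37573347
  1.10834961]
3.9333 [-0.04098039  0.43335615  0.40460419  1.26175365 -0.16717169  1.47921254
  1.7165315 ]
```

View pics/w_cas.png

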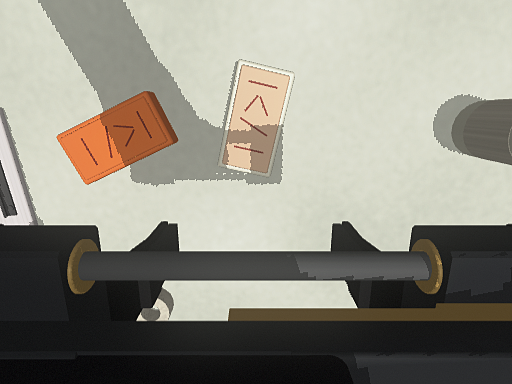

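View pics/w_hold.png

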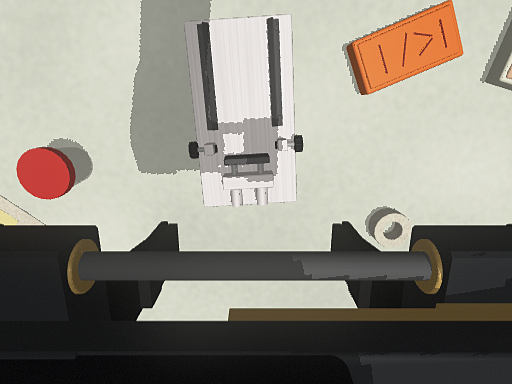

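Cassette in the wrist view: corners about (238,60), (295,72), (271,177), (219,167). Holder: plate from (186,15) to (297,207), dark rails at u≈207 and 274 for rows 20–128, jaw face near (247,158), pointing down the image (away from the base).

```bash
cat >> h.py <<'E'
def cloud(d,K,T):
    v,u=np.mgrid[:384,:512]; P=np.stack([(u-K[0,2])/K[0,0]*d,(v-K[1,2])/K[1,1]*d,d,np.ones_like(d)],-1)@T.T
    P=P[...,:3]; P[d==0]=np.nan; return P
def rect(pts):  # centre, yaw of long side, long, short
    (c,(w,h),a)=cv2.minAreaRect((pts*1000).astype(np.float32)); a=np.radians(a)
    if w<h: w,h,a=h,w,a+np.pi/2
    return np.array(c)/1000,a,w,h
def show(n,r): print(n,r[0].round(4),"yaw",round(r[1],4),"L",round(r[2],1),"W",round(r[3],1))
E
python3 - <<'E'
from h import *
f=np.load("w_cas.npz"); P=cloud(f["d"],f["K"],f["T"])
m=np.zeros((384,512),bool); m[40:200,200:310]=1
Z=P[...,2]; print("desk z",np.nanmedian(Z[40:200,320:420]), "top z",np.nanmedian(Z[80:150,240:270]))
k=(m&(Z>.02)&(Z<.045)).astype(np.uint8); k=cv2.morphologyEx(k,cv2.MORPH_OPEN,np.ones((3,3)))
show("cas depth",rect(P[k>0][:,:2]))
show("cas px corners",rect(ray([(238,60),(295,72),(270,177),(219,167)],f["K"],f["T"],.029)[:,:2]))
h=np.load("w_hold.npz"); P=cloud(h["d"],h["K"],h["T"]); Z=P[...,2]
m[:]=0; m[5:215,170:310]=1
print("bed z",np.nanmedian(Z[30:110,225:260]))
k=(m&(Z>.008)&(Z<.017)).astype(np.uint8); k=cv2.morphologyEx(k,cv2.MORPH_OPEN,np.ones((3,3)))
show("plate depth",rect(P[k>0][:,:2]))
g=cv2.cvtColor(h["p"],cv2.COLOR_RGB2GRAY)
m[:]=0; m[10:135,190:290]=1
k=(m&(g<80)).astype(np.uint8); n,l,st,c=cv2.connectedComponentsWithStats(k)
for i in range(1,n):
    if st[i,4]>300:
        v,u=np.nonzero(l==i); w=ray(np.c_[u,v],h["K"],h["T"],.022); show(f"rail {st[i]} z{np.nanmedian(Z[l==i]):.3f}",rect(w[:,:2]))
m[:]=0; m[148:166,218:275]=1
k=(m&(g<80)).astype(np.uint8);v,u=np.nonzero(k); show("jaw",rect(ray(np.c_[u,v],h["K"],h["T"],.035)[:,:2])); print(np.nanmedian(Z[k>0]))
E
```

```text
desk z -0.0009087999059938789 top z 0.028961807052537036
cas depth [0.5885 0.1755] yaw 2.6798 L 120.3 W 64.0
cas px corners [0.5892 0.1766] yaw 2.699 L 118.0 W 62.0
bed z 0.010932082229191203
plate depth [ 0.6104 -0.1913] yaw 3.0049 L 235.1 W 130.0
rail [267  18  12 108 556] z0.019 [ 0.5666 -0.1466] yaw 3.0197 L 122.2 W 8.1
rail [ 197   22   21  108 1083] z0.016 [ 0.5556 -0.2248] yaw 3.0042 L 123.1 W 13.5
jaw [ 0.6598 -0.1979] yaw 1.409 L 57.1 W 12.8
0.034113554314453065
```

```bash
cat >> h.py <<'E'
HY=3.0049-np.pi; HX=np.array([np.cos(HY),np.sin(HY),0]); HYv=np.array([-np.sin(HY),np.cos(HY),0])
BED=np.array([.6104,-.1913,.012])-.0175*HX
def inH(p): d=np.asarray(p)-BED; return np.array([d@HX,d@HYv,d[2]])
def H(x,y,z): return BED+x*HX+y*HYv+np.array([0,0,z])
def fH(f): return np.array([f@HX,f@HYv,f[2]])
E
python3 - <<'E'
from h import *
from workcell import arm
c=np.array([.5885,.1755]); R=down(2.6798); Rp=down(3.0049)
for p,r in [([*c,.13],R),([*c,.013],R),(H(-.022,0,.1),Rp),(H(.015,0,.014),Rp)]: print(arm.solve_ik(p,r) is not None)
arm.ungrasp(); arm.move_pose([*c,.13],R); arm.servo_line([*c,.014],max_speed=.1)
print("f",arm.read_contact_force(),arm.read_position())
arm.grasp(45); print("open",arm.read_opening(),"gf",arm.read_gripper_force(),"f",arm.read_contact_force().round(2),arm.read_position())
arm.servo_line([*c,.13],max_speed=.12); arm.sleep(.2)
print("lifted f",arm.read_contact_force().round(2),arm.read_torque().round(3),arm.read_opening())
arm.move_pose(H(-.022,0,.12),Rp); arm.sleep(.3)
print(arm.read_time(),inH(arm.read_position()),arm.read_contact_force().round(2))
shot(arm,"wrist","w2"); shot(arm,"side","s2")
a=cv2.imread("pics/w2.png"); b=cv2.imread("pics/s2.png")[90:240,170:370]
b=cv2.resize(b,(512,384)); cv2.imwrite("pics/c2.png",cv2.resize(np.hstack([a,b]),(800,300)))
E
```

```text
True
True
True
True
f [-0.71247979 -0.13899612  0.045651  ] [0.58920728 0.17569481 0.01482929]
open 0.0004828159764958883 gf 0.0 f [ 0.8  -0.34 -0.18] [0.58851857 0.17548995 0.01400552]
lifted f [ 0.18 -0.27 -0.29] [-0.024 -0.02  -0.011] 0.000728995073866639
11.4167 [-0.02179843  0.00094427  0.11994584] [-0.11  0.41  0.96]
```

View pics/c2.png

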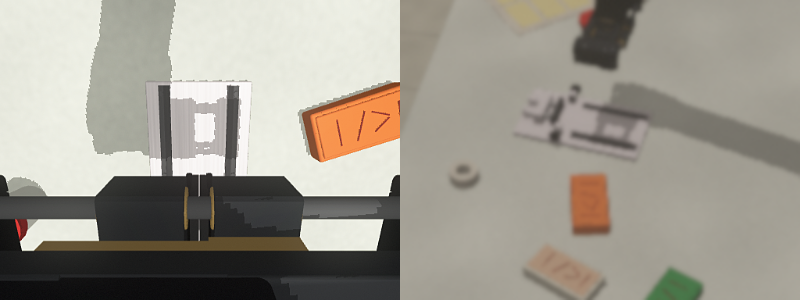

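The grasp missed: the fingers are shut and empty, and the holder is still empty. In the side view the cassette is still near its old place, about (251,226) in full-picture pixels. I'll look again and check the tip geometry.

```bash
python3 - <<'E'
from h import *
from workcell import arm
c=np.array([.5885,.1755]); R=down(2.6798)
arm.ungrasp(); print("open",arm.read_opening(),arm.read_time())
arm.move_pose(np.array([*c,.2])-.06*R[:,0],R); arm.sleep(.2)
p,d,K,T=shot(arm,"wrist","w3"); P=cloud(d,K,T); Z=P[...,2]
m=np.zeros((384,512),np.uint8); m[20:215,150:360]=1
k=cv2.morphologyEx(((m>0)&(Z>.02)&(Z<.045)).astype(np.uint8),cv2.MORPH_OPEN,np.ones((3,3)))
n,l,st,_=cv2.connectedComponentsWithStats(k)
for i in range(1,n):
    if st[i,4]>300: show(str(st[i]),rect(P[l==i][:,:2]))
print(arm.read_time(),arm.read_position(),arm.read_orientation().round(3).tolist())
E
```

```text
open 0.08696774363995614 13.0333
[ 227   63   60  109 6154] [0.588  0.1757] yaw 2.6779 L 118.5 W 64.2
[ 150  119   34   66 1235] [0.576  0.0651] yaw 2.5958 L 75.5 W 37.7
14.6 [0.6423489  0.14730172 0.19998596] [[-0.894, 0.447, -0.0], [0.447, 0.894, -0.0], [-0.0, -0.0, -1.0]]
```

View pics/w3.png

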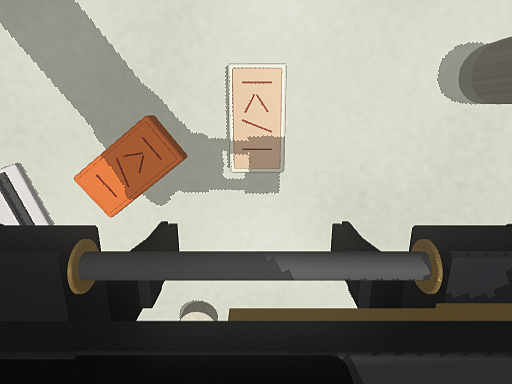

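The cassette hasn't moved: in this view it is at (228–286, 64–172), centre (0.588, 0.1757). I'll check from depth where the fingertips really are in the tool frame.

```bash
python3 - <<'E'
from h import *
from workcell import arm
f=np.load("w3.npz"); P=cloud(f["d"],f["K"],f["T"]); p=arm.read_position();R=arm.read_orientation()
for u,v in [(170,225),(175,235),(178,260),(165,240),(150,300),(340,225),(335,240),(345,260),(250,265),(60,300),(450,300)]:
    print((u,v),f["d"][v,u].round(3),((P[v,u]-p)@R).round(3))
g=(P-p)@R; k=(f["d"]>0)&(f["d"]<.25); print("gripper z range",np.nanmax(g[k][:,2]), [ (g[k][:,2]>z).sum() for z in (-.06,-.04,-.02,-.01,0)])
t=k&(g[...,2]>-.03); v,u=np.nonzero(t); print(u.min() if len(u) else None,u.max() if len(u) else None,v.min() if len(u) else None,v.max() if len(u) else None)
w=np.load("w2.npz"); P2=cloud(w["d"],w["K"],w["T"]); k=(w["d"]>0)&(w["d"]<.25); print("shut: min world z of gripper",np.nanmin(P2[k][:,2]),"TCP z .132", w["T"][:3,3])
E
```

```text
(170, 225) 0.17 [ 0.011 -0.048 -0.021]
(175, 235) 0.169 [ 0.006 -0.045 -0.024]
(178, 260) 0.084 [ 0.033 -0.022 -0.105]
(165, 240) 0.152 [ 0.01  -0.045 -0.041]
(150, 300) 0.13 [-0.005 -0.045 -0.068]
(340, 225) 0.17 [ 0.011  0.046 -0.022]
(335, 240) 0.167 [ 0.004  0.042 -0.027]
(345, 260) 0.084 [ 0.033  0.023 -0.105]
(250, 265) 0.083 [ 0.032 -0.003 -0.106]
(60, 300) 0.078 [ 0.026 -0.051 -0.113]
(450, 300) 0.078 [ 0.026  0.048 -0.113]
gripper z range -0.01832373436019447 [np.int64(1931), np.int64(1022), np.int64(48), np.int64(0), np.int64(0)]
155 354 221 250
shut: min world z of gripper 0.1504286304799092 TCP z .132 [ 0.49912218 -0.17599733  0.31328053]
```

Depth shows the real fingertips about 18.5 mm behind the reported TCP, both open and shut. My first grasp therefore closed just above the cassette. I'll correct the height by that much and check force on the way down.

```bash
python3 - <<'E'
from h import *
from workcell import arm
c=np.array([.5882,.1756]); R=down(2.679); Rp=down(3.0049)
f0=arm.read_contact_force()
arm.move_pose([*c,.05],R); arm.servo_line([*c,.012],max_speed=.1)
for z in (.003,-.005):
    arm.servo_line([*c,z],max_speed=.03); f=arm.read_contact_force()-f0; print(z,f.round(2))
    if f[2]>6: raise SystemExit("contact")
arm.grasp(45); arm.sleep(.1); print("open",arm.read_opening(),"gf",arm.read_gripper_force(),"f",arm.read_contact_force().round(2),arm.read_position().round(4))
if arm.read_opening()<.05: raise SystemExit("miss")
arm.servo_line([*c,.12],max_speed=.12); arm.sleep(.2)
print("lifted f",arm.read_contact_force().round(2),arm.read_torque().round(3),arm.read_opening())
arm.move_pose(H(-.022,0,.08),Rp); arm.sleep(.3)
print(arm.read_time(),inH(arm.read_position()),arm.read_contact_force().round(2),arm.read_opening())
shot(arm,"wrist","w4"); shot(arm,"side","s4")
a=cv2.imread("pics/w4.png"); b=cv2.imread("pics/s4.png")[90:240,170:370]
b=cv2.resize(b,(512,384)); cv2.imwrite("pics/c4.png",cv2.resize(np.hstack([a,b]),(800,300)))
E
```

```text
0.003 [ 0.92  0.34 -0.12]
-0.005 [-0.62  0.29  0.36]
open 0.0636571757245834 gf 44.999974966049194 f [0.25 1.16 0.16] [ 0.5884  0.1758 -0.0049]
lifted f [-0.22  0.25 -3.35] [-0.02  -0.023 -0.043] 0.0635442265333601
20.3917 [-0.0217781   0.00093717  0.08000141] [-1.18  0.14 -2.93] 0.06356067033077376
```

View pics/c4.png

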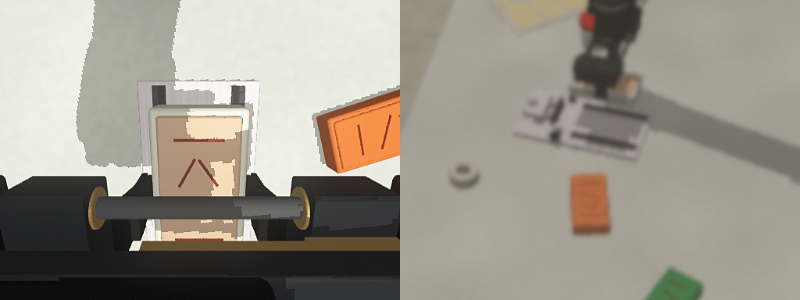

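Cassette is gripped level over the holder with its long side along the rails; about 0.33 kg by the wrist force. I'll check the centring on the plate edges in this frame, then lower in small steps.

```bash
python3 - <<'E'
from h import *
from workcell import arm
w=np.load("w4.npz"); P=cloud(w["d"],w["K"],w["T"]); Q=np.stack([(P-BED)@HX,(P-BED)@HYv,P[...,2]-BED[2]],-1)
Z=Q[...,2]; k=(abs(Z)<.006)&(abs(Q[...,0]+.085)<.012)&(abs(Q[...,1])<.09); y=Q[k][:,1]; print("plate y",y.min(),y.max())
k=(Z>.095)&(Z<.125)&(Q[...,0]<-.05)&(Q[...,0]>-.075)&(abs(Q[...,1])<.045); y=Q[k][:,1]; print("cassette y",y.min(),y.max(),"z",np.median(Z[k]),"yaw rect")
k=(Z>.095)&(Z<.125)&(Q[...,0]<-.03)&(Q[...,0]>-.09)&(abs(Q[...,1])<.045)
k=cv2.morphologyEx(k.astype(np.uint8),cv2.MORPH_OPEN,np.ones((3,3)))>0
for x in (-.075,-.065,-.055,-.045):
    s=k&(abs(Q[...,0]-x)<.003); print(x,Q[s][:,1].min().round(4),Q[s][:,1].max().round(4))
arm.servo_line(H(-.022,-.0009,.03),max_speed=.08); arm.sleep(.2); print(inH(arm.read_position()).round(4))
E
```

```text
plate y -0.06519106318188418 0.0649270732322472
cassette y -0.0319307332891412 0.032427512895065826 z 0.11368813849961239 yaw rect
-0.075 -0.0319 0.0322
-0.065 -0.0319 0.0322
-0.055 -0.0319 0.0324
-0.045 -0.0317 0.0324
[-0.0215 -0.001   0.0306]
```

```bash
python3 - <<'E'
from h import *
from workcell import arm
f0=fH(arm.read_contact_force())
y=.0007
arm.servo_line(H(-.022,y,.008),max_speed=.06); arm.sleep(.1)
for z in (.003,-.0005,-.003,-.004,-.005,-.0055,-.006):
    arm.servo_line(H(-.022,y,z),max_speed=.03); arm.sleep(.12)
    f=fH(arm.read_contact_force())-f0; print(z,inH(arm.read_position()).round(4),"f",f.round(2))
    if f[2]>3 or abs(f[1])>8: break
print(arm.read_time(),arm.read_torque().round(3),arm.read_opening())
shot(arm,"wrist","w5")
w=np.load("w5.npz"); P=cloud(w["d"],w["K"],w["T"]); Q=np.stack([(P-BED)@HX,(P-BED)@HYv,P[...,2]-BED[2]],-1)
for x in (-.075,-.065,-.055,-.045):
    s=(abs(Q[...,0]-x)<.003)&(Q[...,2]>.02)&(Q[...,2]<.04)&(abs(Q[...,1])<.045); print(x,Q[s][:,1].min().round(4),Q[s][:,1].max().round(4),np.median(Q[s][:,2]).round(4))
E
```

```text
0.003 [-0.0219  0.0007  0.0031] f [-0.39  1.53  0.7 ]
-0.0005 [-0.022   0.0006 -0.0005] f [-0.67  0.85  0.86]
-0.003 [-0.022   0.0007 -0.003 ] f [-1.52  0.98  0.57]
-0.004 [-0.022   0.0007 -0.004 ] f [-2.22  1.07  0.45]
-0.005 [-0.0218  0.0006 -0.0049] f [-1.59 -0.05  1.31]
-0.0055 [-0.0217  0.0007 -0.0049] f [-3.82  1.76  9.04]
24.3667 [0.176 0.456 0.071] 0.06348754853852862
-0.075 -0.0319 0.032 0.0282
-0.065 -0.0321 0.0322 0.0288
-0.055 -0.0322 0.0322 0.0288
-0.045 -0.0322 0.0322 0.0289
```

View pics/w5.png

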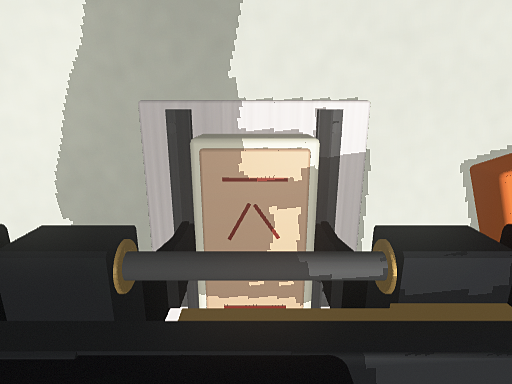

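It sits flat between the rails, edges at y ±32 mm and centred: cassette at (192–319, 137–), rails at u≈178 and 328. Now I'll slide it to the jaw with force feedback.

```bash
python3 - <<'E'
from h import *
from workcell import arm
y=.0007; z=-.0051
arm.servo_line(H(-.022,y,z),max_speed=.03); arm.sleep(.15); print(fH(arm.read_contact_force()).round(2))
def st(x,v=.02):
    arm.servo_line(H(x,y,z),max_speed=v); arm.sleep(.15)
    f=np.mean([fH(arm.read_contact_force()) for _ in range(3)],0); p=inH(arm.read_position()); print(round(x*1e3,1),(p*1e3).round(2),f.round(2),round(arm.read_time(),2)); return p,f
for x in (-.015,-.008,0): b=st(x,.03)
for x in (.003,.005,.0065,.008,.0092):
    p,f=st(x)
    if f[0]-b[1][0]<-11: break
E
```

```text
[-1.34  0.27  4.42]
-15.0 [-17.46   0.39  -4.89] [-7.95  0.54 11.47] 25.35
-8.0 [-10.27   0.04  -4.92] [-7.56  1.   10.32] 25.88
0.0 [-2.31 -0.09 -4.92] [-7.69  0.43 10.36] 26.45
3.0 [ 0.07 -0.13 -4.9 ] [-8.47 -0.13 10.8 ] 26.9
5.0 [ 1.93 -0.17 -4.91] [-9.21  0.25 11.68] 27.3
6.5 [ 3.22 -0.19 -4.92] [-9.2   1.13 12.43] 27.7
8.0 [ 4.48 -0.24 -4.91] [-11.37   0.18  12.72] 28.1
9.2 [ 4.86 -0.22 -4.9 ] [-13.34   1.29  14.41] 28.5
```

```bash
python3 - <<'E'
from h import *
from workcell import arm
y=.0009; z=-.0051; x=.0092
def go(x,z,v=.02):
    arm.servo_line(H(x,y,z),max_speed=v); arm.sleep(.15)
    f=np.mean([fH(arm.read_contact_force()) for _ in range(4)],0); p=inH(arm.read_position()); print((round(x*1e3,1),round(z*1e3,2)),(p*1e3).round(2),f.round(2),round(arm.read_time(),2)); return p,f
for i in range(12):
    p,f=go(x,z)
    if f[2]>2.5: z+=.0002 if f[2]<7 else .0004
    elif f[2]<-1: z-=.0002
    if f[2]<6: x+=.0015
    if p[0]>.0095: break
E
```

```text
(9.2, -5.1) [ 4.86 -0.25 -4.91] [-12.07  -0.06  14.58] 28.9
(9.2, -4.7) [ 5.18 -0.23 -4.91] [-10.97  -0.38  11.28] 29.3
(9.2, -4.3) [ 5.38 -0.23 -4.87] [-8.35 -1.63  8.84] 29.7
(9.2, -3.9) [ 5.77 -0.23 -4.85] [-7.5  -0.77  5.99] 30.1
(10.7, -3.7) [ 6.5  -0.21 -4.89] [-9.46 -0.72  6.44] 30.5
(10.7, -3.5) [ 6.53 -0.23 -4.84] [-7.61 -0.76  4.86] 30.9
(12.2, -3.3) [ 7.41 -0.21 -4.85] [-9.86 -0.77  4.45] 31.3
(13.7, -3.1) [ 8.12 -0.18 -4.86] [-10.87  -1.78   5.24] 31.7
(15.2, -2.9) [ 8.95 -0.23 -4.84] [-11.02  -0.49   6.02] 32.1
(15.2, -2.7) [ 8.96 -0.18 -4.85] [-12.38  -0.23   5.57] 32.5
(16.7, -2.5) [ 9.91 -0.17 -4.85] [-12.58  -1.12   5.  ] 32.9
```

```bash
python3 - <<'E'
from h import *
from workcell import arm
y=.0009; z=-.0024; x=.0178
for i in range(5):
    arm.servo_line(H(x,y,z),max_speed=.02); arm.sleep(.25)
    f=np.mean([fH(arm.read_contact_force()) for _ in range(6)],0); p=inH(arm.read_position())
    fj=-f[0]-.56*(f[2]+3.3); print((round(x*1e3,1),round(z*1e3,2)),(p*1e3).round(2),f.round(2),"jaw est",fj.round(2),round(arm.read_time(),2))
    if p[0]<.0105: x+=.0008
    elif f[2]>3.5: z+=.0003
    else: break
print(arm.read_opening(),arm.read_gripper_force(),arm.read_orientation().round(4).tolist(),down(3.0049)[:,0].round(4))
def rear(n):
    w=np.load(n+".npz"); P=cloud(w["d"],w["K"],w["T"]); Q=np.stack([(P-BED)@HX,(P-BED)@HYv,P[...,2]-BED[2]],-1)
    s=(Q[...,2]>.022)&(Q[...,2]<.04)&(abs(Q[...,1])<.028)&(Q[...,0]<-.02)&(Q[...,0]>-.1); q=Q[s]
    A=np.polyfit(q[:,0],q[:,2],1); bins=[q[abs(q[:,1]-b)<.004][:,0].min().round(4) for b in (-.024,-.012,0,.012,.024)]
    print(n,"rear edge x",bins,"pitch slope",A[0].round(4))
shot(arm,"wrist","w6"); shot(arm,"side","s6"); shot(arm,"scene","sc6"); rear("w5"); rear("w6")
w=np.load("w6.npz"); P=cloud(w["d"],w["K"],w["T"]); Q=np.stack([(P-BED)@HX,(P-BED)@HYv,P[...,2]-BED[2]],-1)
for xx in (-.045,-.035,-.025):
    s=(abs(Q[...,0]-xx)<.003)&(Q[...,2]>.02)&(Q[...,2]<.04)&(abs(Q[...,1])<.045); print(xx,Q[s][:,1].min().round(4),Q[s][:,1].max().round(4),np.median(Q[s][:,2]).round(4))
a=cv2.imread("pics/sc6.png")[110:230,170:330]; b=cv2.imread("pics/s6.png")[110:215,200:340]
cv2.imwrite("pics/c6.png",np.hstack([cv2.resize(a,(400,300)),cv2.resize(b,(400,300))]))
E
```

```text
(17.8, -2.4) [10.17 -0.16 -4.84] [-14.81  -0.29   5.73] jaw est 9.75 33.4
(18.6, -2.4) [10.38 -0.14 -4.83] [-16.23   0.71   8.12] jaw est 9.84 33.9
(19.4, -2.4) [10.64 -0.17 -4.86] [-18.44   0.39   8.8 ] jaw est 11.66 34.4
(19.4, -2.1) [11.13 -0.18 -4.82] [-15.33  -0.05   6.61] jaw est 9.78 34.9
(19.4, -1.8) [11.27 -0.18 -4.77] [-13.99  -1.78   4.59] jaw est 9.57 35.4
0.06343699165114373 45.00121235847473 [[-0.9903, 0.1379, -0.0158], [0.1378, 0.9905, 0.0028], [0.0161, 0.0006, -0.9999]] [-0.9907  0.1363  0.    ]
w5 rear edge x [np.float64(-0.0816), np.float64(-0.0816), np.float64(-0.0816), np.float64(-0.0817), np.float64(-0.0816)] pitch slope 0.0247
w6 rear edge x [np.float64(-0.0485), np.float64(-0.0484), np.float64(-0.0483), np.float64(-0.0484), np.float64(-0.0483)] pitch slope 0.0951
-0.045 -0.0329 0.0313 0.0269
-0.035 -0.0329 0.0312 0.0289
-0.025 -0.0328 0.0311 0.0289
```

View pics/c6.png

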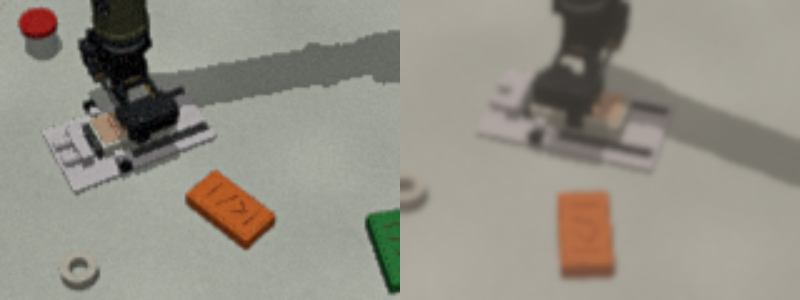

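```bash
python3 - <<'E'
from h import *
from workcell import arm
w=np.load("w6.npz"); P=cloud(w["d"],w["K"],w["T"]); Q=np.stack([(P-BED)@HX,(P-BED)@HYv,P[...,2]-BED[2]],-1)
s=(Q[...,2]>.025)&(Q[...,2]<.034)&(abs(Q[...,1])<.02)&(Q[...,0]>-.041)&(Q[...,0]<-.012); q=Q[s]
c,*_=np.linalg.lstsq(np.c_[q[:,:2],np.ones(len(q))],q[:,2],rcond=None); print("slopes",c.round(4),len(q))
for _ in range(3):
    arm.sleep(.3); print((inH(arm.read_position())*1e3).round(2),fH(arm.read_contact_force()).round(2),arm.read_time())
E
```

```text
slopes [0.0004 0.0008 0.0291] 4625
[11.27 -0.19 -4.81] [-14.71  -0.71   4.63] 35.85
[11.27 -0.2  -4.81] [-1.437e+01 -1.000e-02  4.830e+00] 36.15
[11.26 -0.17 -4.79] [-15.    -0.05   5.53] 36.45
```

It is flat to within 1 mrad, square, and steady at about 10 N on the jaw (around 7 mm of its 12 mm travel). Handing in.

```bash
python3 -c "
from workcell import arm
print(arm.close_job())"
```

```text
the job is handed in; nothing more can be done
None
```

The cassette lies flat and square between the rails, still gripped and pushed against the sprung jaw with an estimated 10 N (about 7 of its 12 mm travel, from arm force and position readings); I handed the job in at about 36.5 s, after a first grasp that closed just above the cassette without moving it.

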